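# Set the length stop and hold the last slat for the cut

### The arm

A 6-joint arm with a two-finger parallel gripper is mounted at the origin on the work surface. World frame = base frame: x ahead of the robot, y to its left, z up, the work surface at z = 0. Lengths are in m, angles in rad, forces in N, time in s.
With the tool pointing down it reaches from about 0.275 to 0.825 m from the base axis. Payload 4.9 kg.
Tool frame: the origin (TCP) lies between the finger pads; the fingertips stand 14 mm ahead of it and the grasp point (between the pads) lies 5 mm behind it (ctrl.nose_length is the distance from the TCP to the fingertips, in m); z points along the fingers, y is the direction in which the jaws open and shut (so a half turn about z gives the same grasp; the last joint's range is limited). The gripper opens to 85 mm and grips with 20 to 120 N. Pads are 22 mm wide; open, the fingers measure 114 mm over their backs; the gripper's body (76 mm by 85 mm) begins 54 mm behind the grasp point. The pads swing forward as they close: fully open they stand 13 mm farther back than shut.
Start: joints at [-1.357, 0.326, -0.193, 1.052, 0, 1.437], TCP at [0.187, -0.517, 0.245] pointing down, gripper open.
Joint ranges: [-2.65, 2.65], [-0.97, 1.79], [-1.3, 1.35], [-1.93, 2.1], [-1.47, 1.37], [-3.14, 3.14]. Speed limits (rad/s): [2.57, 2.57, 3.14, 3.14, 3.14, 3.14].

### API

Orientations are given as a rotation vector (axis times angle).
In Python, from rig import ctrl gives the robot as it stands. The module is installed in compiled form; this text tells all that it offers.
- The arm moves only by the tool move_arm, never from a script. Its argument "increments" is one flat list of numbers, 7 for each row, row after row: the turn, a rotation vector about the tool's x, y, z in units of 180 degrees (1.0 is 180 degrees), then the shift along the tool's x, y, z in units of 0.3 m (1.0 is 0.3 m), then the closure, from -1 (fully open) to 1 (shut). In form: [wx, wy, wz, tx, ty, tz, gripper, wx, wy, wz, tx, ty, tz, gripper, ...]. A call has 1 to 8 rows; each row is the pose to reach, as a shift and turn from the pose commanded when the call began, along the tool's axes at that moment, turning the shorter way round; what a row does not reach only later rows make up. A row lasts 1/12 s, in which the tool goes at most 41.7 mm and 7.16 degrees, less where a joint would pass 70% of its speed; a pose out of reach is approached as far as the arm can. A call with a number of a shift or a turn outside -1 to 1 is refused whole. A call with a gripper value outside its range is refused whole. The fingers move at their own pace and stop on an object; "grip_force" is the grip in N (left out, the last holds). Time passes only in rows, so rows that repeat a pose let the fingers close. It gives the time, the measured TCP pose, the force and the opening at its end, in the units of the state.
- ctrl.state(): the state, without advancing time (a new reading comes with each control period).
- ctrl.grab_frame(name): name is "scene" or "top" or "wrist"; returns a dict with "pixels" (384x512x3 uint8, red, green, blue), "camera_matrix" (3x3 intrinsics, pixels), "D" ([k1, k2, p1, p2, k3] as OpenCV has them; the pictures are not rectified), "pose" (4x4, takes a point from camera to world coordinates); the wrist camera has in their place "T_tool_cam" (4x4, takes a point from camera to tool coordinates, whose origin is the TCP and whose axes are the flange's). Camera axes: x right, y down, z forward; pixel columns grow to the right and rows downward; lengths in m; the calibration is good to about 2 mm. A picture is of the moment at which its call begins: read the wrist's pose just before it. There is no depth.
- ctrl.finish_job(): hands the job in, once; it reports no verdict.
Trained networks look in the newest picture that a camera, given by its name, has taken for a name from the list of things; names that differ only in an ending like _2 or _b are one class to them, and where a whole thing is asked for, a point or a joint stands for the part that bears it (a point fixed in the world has none). Each returns a list of dicts, best first, with "score" (0 to 1); they miss things now and then, are a little off and sometimes report something else, mostly with a low value. They report only what shows in the picture. A call takes as long as a camera call. They do not tell look-alikes from the thing itself.
- ctrl.boxes_of(camera, query): "xyz" ([x, y, z] in m, in world coordinates, good to about 4 mm: the middle of the surface that is visible of it).
- ctrl.place_of(camera, query): "xyz" ([x, y, z] in m, in world coordinates, good to about 4 mm: a listed point, or the origin of a listed thing).
The state is a dict: "time_s": time; "q": joint angles; "dq": joint speeds; "joint_torque": joint torques, N m; "ee_pos": TCP position; "ee_rot": TCP orientation; "contact_force": force on the tool from outside, world axes, zero at the start; "wrist_torque": the same for the moment, N m; "finger_gap": finger opening in m.
Only numpy, scipy, OpenCV 4.12 (cv2) and the standard library are available. Lean on these libraries where they do the work, as an engineer would, in place of code of your own. Each camera call takes 0.05 s, during which the arm holds its last target. There are 200 camera calls.

### The job

Set the board trimmer up for its last cut: take the tall stop pin from the wooden rack and put it through the outermost hole of the gauge bar, right down on its shoulder, and let go of it. Then slide the white slat out over the cutting edge, flat on the bed, in line with the gauge bar and square to the edge, until its end meets the pin; most of it then overhangs and it would tip, so finish while still holding its tail down level on the bed with its end at the pin. Leave everything else on the bench as it is.

Things in the scene. Friction and masses are not known exactly. Their poses are not given: they have to be found in the camera images.
- trimmer: fixed lever board trimmer. Origin on the bench (z 0) below the cutting edge, in the gauge bar's lane; y points outward (the way the slat slides), x along the cutting edge, away from the operator. Flat grey bed, top at z = 90 mm, y = -320 to 0 (the cutting edge), x = -120 to 150 mm; a fence 14 mm wide, 10 mm high stands on it at x = -113 mm
- stop_hole (a point): centre of the mouth of the gauge bar's outermost hole; axes as the trimmer's. The aluminium bar, 36 mm wide, 25 mm thick, top at z = 65 mm (25 mm below the bed's top), runs outward below the slat's lane (x = 0) to y = 235 mm; upright through holes of 11.8 mm at y = 122, 162 and 202 mm (this one)
- cut_edge (a point): point on the top of the cutting edge, in the gauge bar's lane (trimmer x = 0, y = 0), 90 mm above the bench; axes as the trimmer's
- knife_arm (a point): foot of the knife arm, which stands raised and fixed at the far end of the cutting edge (trimmer x = 145 to 275 mm, y about 12 mm), up to 445 mm above the bench: keep clear of it
- stop_pin: loose round aluminium pin, upright in the rack, 108 mm long, 60 g. Origin at its foot, z up its length: shank 10 mm in diameter, tapered at the foot, z = 0 to 36 mm; shoulder disc 26 mm in diameter to 40 mm; smooth post 14 mm to 86 mm; dark knurled knob 20 mm to 108 mm. In the rack and in the gauge bar it rests on the shoulder's underside
- pin_knob (a point): centre of the stop pin's knob, 97 mm above its foot
- pin_foot (a point): centre of the stop pin's foot; 36 mm below the shoulder's underside
- pin_rack: fixed wooden block, 60 x 150 x 42 mm high, origin under its centre, with two 11.8 mm holes at y = -40 mm (stop pin) and y = +40 mm (short dowel pin) in its own frame
- slat: loose slat of white acrylic, 50 mm wide (its x), 280 mm long (its y), 12 mm thick, about 200 g, lying flat on the trimmer's bed, a little askew. Origin at the centre of its underside; its y axis points to its outer end. Its sides can be pinched from above, the fingers reaching down to just over the bed.
- slat_end (a point): middle of the slat's outer end face, 140 mm from its centre. Against the seated pin's post it is 195 mm outside the cutting edge.
- dowel_pin: bystander: short metal pin, 72 mm long, in the rack's other hole
- offcut: bystander: white offcut of board, 36 x 75 x 12 mm, on the bed's far side
- tape: bystander: roll of tape lying flat, 100 mm across, 24 mm high, beyond the gauge bar
- tumbler: bystander: white drinking tumbler with a clear lid, 87 mm across, 177 mm high, at the back
- cleaner: bystander: bottle, 60 mm across, 170 mm high, on the right
- driver: bystander: screwdriver lying on the left in front
- squeegee: bystander: wooden squeegee 240 mm long lying on the right in front
Things that resemble listed ones, but are neither listed nor needed, are in the scene too. Leave any red look-alike of the stop_pin alone.

How it is judged:
On the way, in this order (a step that is already met when the one before it is completed fails the run):
1. the stop pin stands in the gauge bar's outermost hole, down on its shoulder, and has been let go (horizontal distance between pin_foot and stop_hole below 0.004 m and z of pin_foot in the frame of stop_hole below -0.033 m and angle between stop_pin's own z axis and vertical below 0.1 rad and contact force between the fingers and stop_pin below 0.1 N), for 0.2 s.
2. the slat, held level on the bed, has its end at the stop pin (y of slat_end in the frame of cut_edge above 0.191 m and z of slat_end in the frame of cut_edge above 0 m and angle between slat's own z axis and vertical below 0.04 rad and contact force between the fingers and slat above 1 N), for 0.2 s.
At the end, for the whole second after the job is handed in: Pin in the outermost hole, down on its shoulder (4 mm, lean under 0.13 rad), untouched; slat overhangs 191 to 202 mm, its end within 18 mm of the bar's centre line, square within 0.06 rad, level within 0.04 rad, on the bed within 4 mm, at rest, held by the fingers with over 1 N (horizontal distance between pin_foot and stop_hole below 0.005 m and z of pin_foot in the frame of stop_hole below -0.032 m and angle between stop_pin's own z axis and vertical below 0.13 rad and contact force between the fingers and stop_pin below 0.1 N and y of slat_end in the frame of cut_edge between 0.191 and 0.202 m and x of slat_end in the frame of cut_edge between -0.018 and 0.018 m and z of slat in the frame of cut_edge between -0.004 and 0.004 m and angle between slat's own z axis and vertical below 0.04 rad and angle between the y axis of slat and the y axis of trimmer, either way round below 0.06 rad and contact force between the fingers and slat above 1 N and linear speed of slat below 0.02 m/s); the arm keeps its last pose, push and grip.
It fails at once if the slat is tipped or lifted off the bed (angle between slat's own z axis and vertical above 0.08 rad or z of slat in the frame of cut_edge above 0.015 m).
It fails at once if other things on the bench are disturbed (moved more than 20 mm) (distance of any of dowel_pin, offcut, tape, tumbler, cleaner, driver, squeegee from where it was at the start of the episode above 0.02 m).
It also fails if it takes over 54 s, if anything falls off the work surface, if the arm or the gripper's body presses on something with over 40 N, if the wrist force passes 120 N, or if a joint passes its speed limit or range.

## Working session

There is one attempt and no reset: what is moved stays moved. The work goes in short steps, Python scripts to look and compute and a tool call to move; the robot and the scene stay as the last step left them, time stands still between calls to the robot, and variables do not carry over. Pictures are saved under pics/ and viewed, about 8 in all and at most 12, crops included, and the job is handed in when it is done.

Besides the shell and the picture viewer there is one more tool, called after "Request:" as name(argument=value, ...) on one line, values as JSON. move_arm: Moves the arm, as the interface text tells. Its arguments: {"type":"object","properties":{"increments":{"type":"array"},"grip_force":{"type":"number"}},"required":["increments"]}

```bash
mkdir -p pics; cat > h.py <<'E'
import numpy as np, cv2
from scipy.spatial.transform import Rotation as R
from rig import ctrl
np.set_printoptions(precision=4,suppress=True)
def grab(c,fn=None):
    s=ctrl.state(); f=ctrl.grab_frame(c); f={k:(np.array(v)) for k,v in f.items()}
    if c=="wrist":
        T=np.eye(4);T[:3,:3]=R.from_rotvec(s["ee_rot"]).as_matrix();T[:3,3]=s["ee_pos"]
        f["pose"]=T@f["T_tool_cam"]
    if fn: cv2.imwrite("pics/"+fn,f["pixels"][:,:,::-1])
    return f
def proj(f,P):
    P=np.atleast_2d(np.array(P,float)); W=np.linalg.inv(f["pose"])
    return cv2.projectPoints(P,cv2.Rodrigues(W[:3,:3])[0],W[:3,3],f["camera_matrix"],f["D"])[0][:,0]
def onz(f,uv,z):
    n=cv2.undistortPoints(np.array(uv,float).reshape(-1,1,2),f["camera_matrix"],f["D"])[:,0]
    d=np.c_[n,np.ones(len(n))]@f["pose"][:3,:3].T; o=f["pose"][:3,3]
    return o+d*((z-o[2])/d[:,2])[:,None]
E
cat > a.py <<'E'
from h import *
import sys
s=ctrl.state(); print(s["time_s"],s["ee_pos"],s["ee_rot"],s["finger_gap"])
ims=[]
for c in ["scene","top"]:
    f=grab(c,c+"0.png")
    for q in ["trimmer","stop_hole","cut_edge","stop_pin","pin_knob","pin_foot","pin_rack","slat","slat_end","dowel_pin","knife_arm","offcut","tumbler","tape","cleaner"]:
        for d in ctrl.place_of(c,q)[:3]: print(c,q,np.array(d["xyz"]),round(d["score"],2),proj(f,d["xyz"])[0].round())
E
python3 a.py
```

```text
0.0 [ 0.1874 -0.5165  0.2445] [-3.0925 -0.5433  0.0001] 0.08510140145381853
scene trimmer [ 0.5195 -0.0256  0.0044] 0.55 [263. 226.]
scene trimmer [ 0.4612 -0.6197 -0.0028] 0.19 [143. 153.]
scene stop_hole [0.492  0.1733 0.0638] 0.94 [321. 236.]
scene stop_pin [0.343  0.3256 0.0032] 0.69 [380. 236.]
scene stop_pin [ 0.5554  0.2711 -0.0016] 0.6 [338. 276.]
scene stop_pin [0.491  0.173  0.0632] 0.56 [321. 236.]
scene pin_knob [0.5449 0.3383 0.1002] 0.6 [365. 266.]
scene pin_knob [0.3465 0.3271 0.0963] 0.54 [386. 220.]
scene pin_knob [0.5484 0.2676 0.0981] 0.51 [342. 256.]
scene pin_foot [ 0.3433  0.3192 -0.0001] 0.67 [378. 236.]
scene pin_foot [ 0.5552  0.2696 -0.0008] 0.5 [337. 276.]
scene pin_foot [0.4657 0.3152 0.0073] 0.45 [363. 260.]
scene pin_rack [0.4508 0.3564 0.0002] 0.61 [376. 264.]
scene pin_rack [ 0.6866 -0.2233  0.0911] 0.44 [183. 219.]
scene pin_rack [ 0.2646 -0.2718 -0.0007] 0.27 [244. 156.]
scene slat [ 0.547  -0.1607  0.0919] 0.69 [224. 198.]
scene slat_end [ 0.5055 -0.0293  0.0947] 0.78 [265. 206.]
scene dowel_pin [0.4446 0.3964 0.0039] 0.62 [389. 268.]
scene dowel_pi
[... 917 characters left out ...]
op pin_foot [ 0.341   0.3243 -0.0037] 0.5 [145. 226.]
top pin_rack [0.4551 0.3617 0.0008] 0.56 [135. 196.]
top pin_rack [ 0.5051 -0.0294  0.0953] 0.32 [238. 178.]
top slat [ 0.5444 -0.159   0.0909] 0.62 [274. 167.]
top slat_end [ 0.5062 -0.0275  0.0956] 0.88 [237. 178.]
top dowel_pin [0.449  0.3922 0.0036] 0.37 [127. 198.]
top knife_arm [0.6942 0.0176 0.1065] 0.67 [224. 126.]
top knife_arm [ 0.5267 -0.0242  0.0919] 0.35 [236. 172.]
top offcut [ 0.6833 -0.2231  0.0913] 0.61 [290. 129.]
top tumbler [ 0.6736  0.3777 -0.0009] 0.79 [132. 139.]
top tumbler [0.4492 0.3921 0.0045] 0.41 [127. 198.]
top tape [0.6864 0.1506 0.0006] 0.59 [191. 135.]
top cleaner [ 0.4686 -0.6156 -0.0007] 0.61 [392. 188.]
```

```bash
python3 - <<'E'
import cv2
a=cv2.imread("pics/scene0.png");b=cv2.imread("pics/top0.png")
A=cv2.resize(a[160:320,120:440],(800,400),interpolation=cv2.INTER_CUBIC)
cv2.imwrite("pics/c1.png",A)
B=cv2.resize(b[100:260,90:330],(795,530),interpolation=cv2.INTER_CUBIC)
cv2.imwrite("pics/c2.png",B)
E
```

```text
(no output)
```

View pics/c1.png

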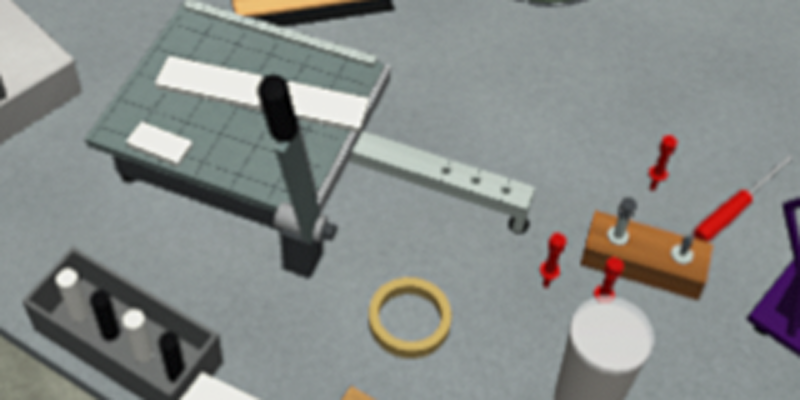

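View pics/c2.png

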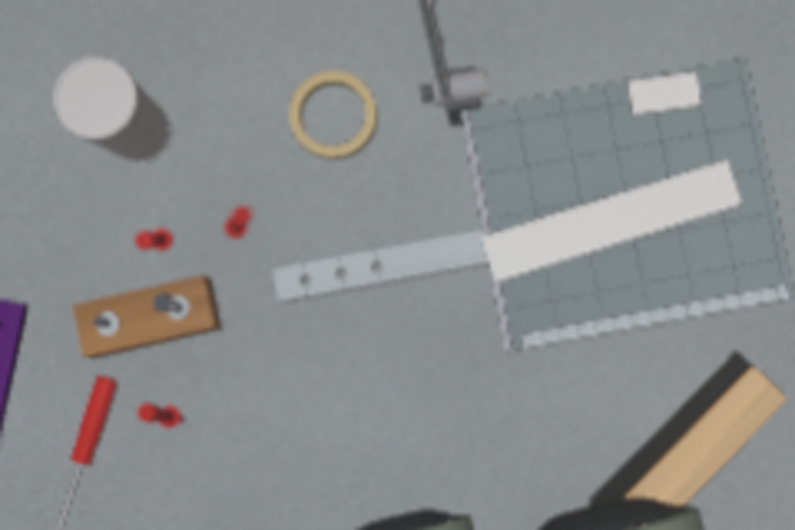

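Top crop: the trimmer is at the right and the gauge bar's outermost hole is at crop (305,279). The rack at lower left holds two grey pins. There are three red look-alikes, at crop (155,240), (237,222) and (160,413).

Candidates for the stop pin:
- **Tall grey pin with dark knob:** c1 (622,215), c2 (175,303). It fits the description: aluminium, tall, at the rack's inner hole, about world (0.465, 0.316).
- **Short grey pin:** c1 (685,250). This is the dowel.
- **Three red pins:** look-alikes, to be left alone.

I'll confirm with a wrist close-up after approaching.

```bash
cat >> h.py <<'E'
def go(p,yaw_y,s=None):
    """increments (one row) to TCP p, tool straight down, tool y axis at world angle yaw_y deg (mod 180, nearer)"""
    s=s or ctrl.state(); C=R.from_rotvec(s["ee_rot"]); best=None
    for k in (0,180):
        a=np.radians(yaw_y+k); y=np.array([np.cos(a),np.sin(a),0]); z=np.array([0,0,-1.]); x=np.cross(y,z)
        w=(C.inv()*R.from_matrix(np.c_[x,y,z])).as_rotvec()
        if best is None or np.linalg.norm(w)<np.linalg.norm(best): best=w
    t=C.inv().apply(np.array(p)-s["ee_pos"])
    print("t",round(s["time_s"],2),"pos",np.array(s["ee_pos"]),"F",np.array(s["contact_force"]).round(1),"gap",round(s["finger_gap"],4))
    print("inc",np.r_[best/np.pi,t/0.3].round(4),"rows",max(np.linalg.norm(t)/.0417,np.degrees(np.linalg.norm(best))/7.16).round(1))
E
python3 - <<'E'
from h import *
f=ctrl.grab_frame("wrist"); print(np.array(f["T_tool_cam"]),np.array(f["camera_matrix"]),ctrl.nose_length)
go((.28,-.239,.30),-42)
go((.46,.30,.30),10)
E
```

```text
[[-0.     -0.9477 -0.3191  0.082 ]
 [ 1.     -0.0002  0.0006 -0.0005]
 [-0.0007 -0.3191  0.9477 -0.1276]
 [ 0.      0.      0.      1.    ]] [[300.9371   0.     257.6694]
 [  0.     300.9371 187.0573]
 [  0.       0.       1.    ]] 0.014
t 1.65 pos [ 0.1875 -0.5171  0.2453] F [-0.1 -0.  -0.8] gap 0.0855
inc [-0.     -0.     -0.156   0.6058 -0.7663 -0.1824] rows 7.1
t 1.65 pos [ 0.1875 -0.5171  0.2453] F [-0.1 -0.  -0.8] gap 0.0855
inc [-0.     -0.     -0.4448  1.7823 -2.2508 -0.1824] rows 20.7
```

Request:
move_arm(increments=[0,0,-0.156,0.606,-0.766,-0.182,-1,0,0,-0.156,0.606,-0.766,-0.182,-1,0,0,-0.156,0.606,-0.766,-0.182,-1,0,0,-0.156,0.606,-0.766,-0.182,-1,0,0,-0.156,0.606,-0.766,-0.182,-1,0,0,-0.156,0.606,-0.766,-0.182,-1,0,0,-0.156,0.606,-0.766,-0.182,-1,0,0,-0.156,0.606,-0.766,-0.182,-1])

```text
time_s: 2.32
ee_pos: [0.2808, -0.2342, 0.3011]
ee_rot: [-2.866, -1.285, -0.003]
contact_force: [-0.9, 0.6, -0.8]
finger_gap: 0.0856
```

```bash
python3 - <<'E'
from h import *
go((.37,.03,.30),-15)
E
```

```text
t 2.32 pos [ 0.2808 -0.2342  0.3011] F [-0.9  0.6 -0.8] gap 0.0856
inc [ 0.0003 -0.0005 -0.1483  0.8555 -0.3636  0.0051] rows 6.7
```

Request:
move_arm(increments=[0,0,-0.148,0.856,-0.364,0.005,-1,0,0,-0.148,0.856,-0.364,0.005,-1,0,0,-0.148,0.856,-0.364,0.005,-1,0,0,-0.148,0.856,-0.364,0.005,-1,0,0,-0.148,0.856,-0.364,0.005,-1,0,0,-0.148,0.856,-0.364,0.005,-1,0,0,-0.148,0.856,-0.364,0.005,-1])

```text
time_s: 2.9
ee_pos: [0.3713, 0.0275, 0.2987]
ee_rot: [2.496, 1.907, 0.002]
contact_force: [-0.1, -1.1, -0.3]
finger_gap: 0.0855
```

```bash
python3 - <<'E'
from h import *
go((.465,.30,.26),10)
E
```

```text
t 2.9 pos [0.3713 0.0275 0.2987] F [-0.1 -1.1 -0.3] gap 0.0855
inc [ 0.0004 -0.0001 -0.1402  0.9583  0.0623  0.1297] rows 7.0
```

Request:
move_arm(increments=[0,0,-0.14,0.958,0.062,0.13,-1,0,0,-0.14,0.958,0.062,0.13,-1,0,0,-0.14,0.958,0.062,0.13,-1,0,0,-0.14,0.958,0.062,0.13,-1,0,0,-0.14,0.958,0.062,0.13,-1,0,0,-0.14,0.958,0.062,0.13,-1,0,0,-0.14,0.958,0.062,0.13,-1,0,0,-0.14,0.958,0.062,0.13,-1])

```text
time_s: 3.57
ee_pos: [0.4664, 0.3025, 0.2571]
ee_rot: [-2.015, -2.408, -0.002]
contact_force: [-0.6, -0.2, -0.1]
finger_gap: 0.0855
```

```bash
python3 - <<'E'
from h import *
f=grab("wrist","w1.png"); np.savez("w1.npz",**f)
for q in ["pin_knob","pin_foot","pin_rack","dowel_pin","stop_hole"]:
    for d in ctrl.place_of("wrist",q)[:3]: print(q,np.array(d["xyz"]),round(d["score"],2),proj(f,d["xyz"])[0].round())
go((.465,.316,.12),10)
E
```

```text
pin_knob [0.4014 0.4069 0.0133] 0.96 [218.  56.]
pin_knob [0.4658 0.3198 0.103 ] 0.94 [260. 158.]
pin_knob [0.5064 0.4529 0.0104] 0.77 [317.  30.]
pin_foot [0.3605 0.3243 0.0149] 0.97 [175. 123.]
pin_foot [0.5512 0.2568 0.0138] 0.72 [315. 200.]
pin_rack [0.4676 0.319  0.1026] 0.72 [262. 159.]
pin_rack [0.4585 0.3565 0.0007] 0.69 [259. 110.]
dowel_pin [0.4443 0.4003 0.0029] 0.94 [254.  70.]
stop_hole [0.4903 0.1725 0.0643] 0.94 [258. 269.]
t 3.87 pos [0.4647 0.2959 0.2598] F [0.  0.1 0.5] gap 0.0853
inc [ 0.0001  0.     -0.0013  0.066   0.0122  0.4661] rows 3.4
```

View pics/w1.png

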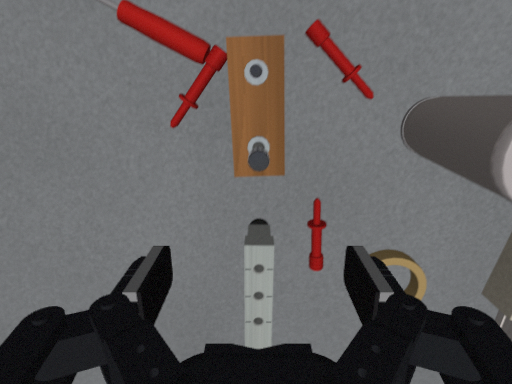

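The wrist picture shows the rack upright, with the tall pin's dark knob at (258,159) over its shoulder at (258,146) and the dowel at (256,72). The red look-alikes all lie flat, at (200,85), (340,60) and (317,235). The outermost bar hole is at (258,268). I'll confirm the pin in one enlarged crop while measuring.

```bash
python3 - <<'E'
from h import *
f=grab("wrist","w2.png"); np.savez("w2.npz",**f)
for q in ["pin_knob","stop_hole","dowel_pin"]:
    for d in ctrl.place_of("wrist",q)[:3]: print(q,np.array(d["xyz"]),round(d["score"],2),proj(f,d["xyz"])[0].round(1))
im=f["pixels"][:,:,::-1].copy()
a=cv2.resize(im[130:190,220:300],(720,540),interpolation=cv2.INTER_CUBIC)[:, :400]
b=cv2.resize(im[245:345,235:285],(270,540),interpolation=cv2.INTER_CUBIC)
cv2.imwrite("pics/c3.png",np.hstack([a,b]))
g=cv2.cvtColor(im,cv2.COLOR_BGR2GRAY).astype(float)
for (u,v) in [(258,268),(258,296),(258,321)]:
    w=g[v-6:v+7,u-7:u+8]; m=np.clip(140-w,0,None); yy,xx=np.mgrid[v-6:v+7,u-7:u+8]
    c=np.array([(m*xx).sum(),(m*yy).sum()])/m.sum(); print("hole",c,onz(f,[c],.065)[0],w.min(),w.max())
E
```

```text
pin_knob [0.5766 0.1677 0.0078] 0.78 [319.4 252.9]
pin_knob [0.4628 0.3207 0.1027] 0.69 [260.3 149.1]
pin_knob [0.4003 0.4076 0.0154] 0.56 [218.2  48.9]
stop_hole [0.4922 0.1758 0.0643] 0.91 [263.2 261.1]
dowel_pin [0.4455 0.3989 0.0027] 0.64 [256.5  65.3]
hole [260.8911 263.1463] [0.4898 0.1729 0.065 ] 69.0 161.0
hole [260.7218 290.6962] [0.4965 0.1331 0.065 ] 72.0 161.0
hole [260.0047 315.7817] [0.5024 0.0943 0.065 ] 70.0 158.0
```

View pics/c3.png

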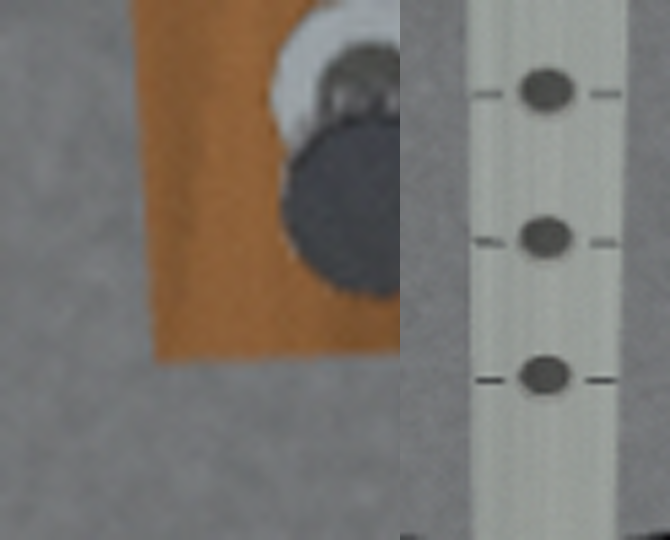

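The crop confirms the dark, non-red knob over its bright shoulder, centred near (261.7,152.5), and the hole centre at (262,262). Next is the grasp target.

```bash
python3 - <<'E'
from h import *
f=np.load("w2.npz"); f={k:f[k] for k in f}
print(onz(f,[(261.7,152.3)],.113))
# shoulder disc left edge etc
p=onz(f,[(261.7,152.3)],.113)[0]
go((p[0],p[1],.135),10); go((p[0],p[1],.098),10)
E
```

```text
[[0.4642 0.3201 0.113 ]]
t 4.07 pos [0.4649 0.2962 0.26  ] F [-0.  -0.1  0.1] gap 0.0852
inc [ 0.0003 -0.     -0.0013  0.0787  0.0107  0.4167] rows 3.1
t 4.07 pos [0.4649 0.2962 0.26  ] F [-0.  -0.1  0.1] gap 0.0852
inc [ 0.0003 -0.     -0.0013  0.0786  0.0106  0.54  ] rows 3.9
```

Request:
move_arm(increments=[0,0,-0.0013,0.079,0.011,0.3,-1,0,0,-0.0013,0.079,0.011,0.4,-1,0,0,-0.0013,0.079,0.011,0.5,-1,0,0,-0.0013,0.079,0.011,0.54,-1,0,0,-0.0013,0.079,0.011,0.54,-1,0,0,-0.0013,0.079,0.011,0.54,-1,0,0,-0.0013,0.079,0.011,0.54,-1], grip_force=40)

```text
time_s: 4.65
ee_pos: [0.4652, 0.3213, 0.0995]
ee_rot: [2.018, 2.407, 0.003]
contact_force: [1.0, -0.7, 0.4]
finger_gap: 0.0853
```

Request:
move_arm(increments=[0,0,0,0,0,0,1,0,0,0,0,0,0,1,0,0,0,0,0,0,1,0,0,0,0,0,0,1,0,0,0,0,0,0,1,0,0,0,0,0,0,1,0,0,0,0,0,0,1,0,0,0,0,0,0,1])

```text
time_s: 5.32
ee_pos: [0.4642, 0.3211, 0.0981]
ee_rot: [2.017, 2.408, 0.001]
contact_force: [-1.9, -1.1, 5.9]
finger_gap: 0.0186
```

Request:
move_arm(increments=[0,0,0,0,0,-0.06,1,0,0,0,0,0,-0.13,1,0,0,0,0,0,-0.24,1,0,0,0,0,0,-0.34,1,0,0,0,0,0,-0.4,1,0,0,0,0,0,-0.4,1])

```text
time_s: 5.82
ee_pos: [0.4661, 0.3222, 0.2218]
ee_rot: [2.016, 2.406, 0.01]
contact_force: [1.3, 0.7, -0.2]
finger_gap: 0.0186
```

```bash
python3 - <<'E'
from h import *
go((.4898,.1729,.212),10)
E
```

```text
t 5.82 pos [0.4661 0.3222 0.2218] F [ 1.3  0.7 -0.2] gap 0.0186
inc [ 0.0022 -0.0007  0.0005 -0.5038 -0.0096  0.0314] rows 3.6
```

Request:
move_arm(increments=[0,0,0,-0.13,-0.002,0.02,1,0,0,0,-0.26,-0.005,0.03,1,0,0,0,-0.39,-0.008,0.04,1,0,0,0,-0.5,-0.01,0.08,1,0,0,0,-0.5,-0.01,0.12,1,0,0,0,-0.5,-0.01,0.12,1,0,0,0,-0.5,-0.01,0.12,1,0,0,0,-0.5,-0.01,0.12,1])

```text
time_s: 6.48
ee_pos: [0.487, 0.1734, 0.1812]
ee_rot: [-2.016, -2.409, 0.001]
contact_force: [0.1, -0.3, 0.4]
finger_gap: 0.0189
```

```bash
python3 - <<'E'
from h import *
f=grab("wrist","w3.png"); np.savez("w3.npz",**f)
for q in ["pin_foot","stop_hole"]:
    for d in ctrl.place_of("wrist",q)[:3]: print(q,np.array(d["xyz"]),round(d["score"],2),proj(f,d["xyz"])[0].round(1))
s=ctrl.state(); p=np.array(s["ee_pos"])+[0,0,-.092]; print(p,proj(f,p),"hole pred",proj(f,(.4898,.1729,.065)))
im=f["pixels"][:,:,::-1]
cv2.imwrite("pics/c4.png",cv2.resize(im[160:310,180:340],(640,600),interpolation=cv2.INTER_CUBIC))
go((.4898,.1729,.16),10)
E
```

```text
pin_foot [0.5546 0.2589 0.0122] 0.97 [344.6  96.7]
pin_foot [0.4872 0.1736 0.0878] 0.83 [258.3 196.5]
stop_hole [0.4874 0.172  0.0616] 0.81 [258.1 187.7]
[0.4874 0.1738 0.0898] [[258.6171 197.2666]] hole pred [[261.0929 188.4465]]
t 6.63 pos [0.4874 0.1738 0.1818] F [-0.3 -0.2 -0.1] gap 0.0189
inc [ 0.0003 -0.      0.001  -0.0042  0.0072  0.0728] rows 0.5
```

View pics/c4.png

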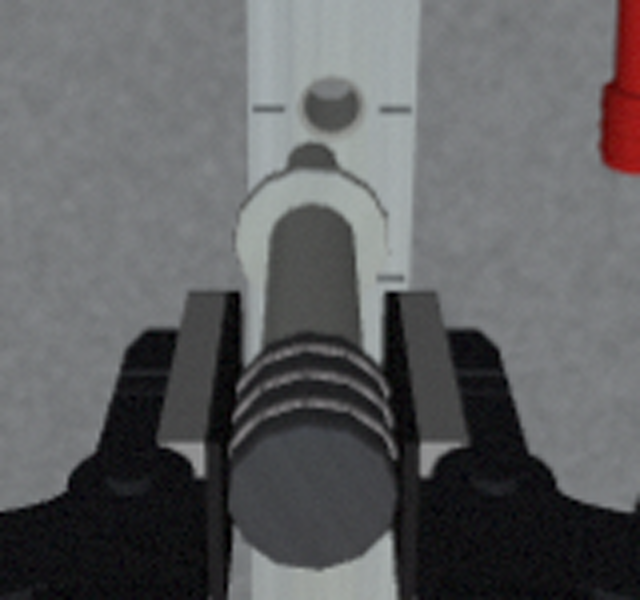

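```bash
python3 - <<'E'
from h import *
f=np.load("w3.npz"); f={k:f[k] for k in f}
s=ctrl.state(); p=np.array(s["ee_pos"]); X=R.from_rotvec(s["ee_rot"]).as_matrix()[:,0]; Y=R.from_rotvec(s["ee_rot"]).as_matrix()[:,1]
ft=p+[0,0,-.092]
print("knobtop",proj(f,ft+[0,0,.108])," meas 258,283.3")
print("shoulder far edge",proj(f,ft+[0,0,.04]+.013*X),proj(f,ft+[0,0,.036]+.013*X),"meas 257.7,201.4")
print("foot far edge r5,r3",proj(f,ft+[0,0,.004]+.005*X),proj(f,ft+.003*X),"meas 258,195.1")
h=onz(f,[(262.5,185.6)],.065)[0]
print("hole",h,"rel tool", (h-p)@X,(h-p)@Y)
for uv,z in [((258,283.3),.198),((257.7,201.4),.130)]:
    q=onz(f,[uv],z)[0]; print("pin", (q-p)@X,(q-p)@Y)
E
```

```text
knobtop [[259.2467 284.4757]]  meas 258,283.3
shoulder far edge [[258.7798 200.2387]] [[258.7611 198.0147]] meas 257.7,201.4
foot far edge r5,r3 [[258.6316 192.9483]] [[258.6178 193.6335]] meas 258,195.1
hole [0.4905 0.1756 0.065 ] rel tool 0.0012864808153308773 0.0032748975620312095
pin 0.0007159209114346367 -0.0005288280192300186
pin 0.012260976006132133 -0.0007335362232630582
```

Request:
move_arm(increments=[0,0,0,0.006,0.013,0.03,1,0,0,0,0.006,0.013,0.065,1,0,0,0,0.006,0.013,0.065,1,0,0,0,0.006,0.013,0.065,1,0,0,0,0.006,0.013,0.065,1])

```text
time_s: 7.05
ee_pos: [0.4908, 0.1755, 0.162]
ee_rot: [-2.017, -2.409, 0.0]
contact_force: [-0.4, -0.4, -1.5]
finger_gap: 0.0189
```

```bash
python3 - <<'E'
from h import *
f=grab("wrist","w4.png"); np.savez("w4.npz",**f)
im=f["pixels"][:,:,::-1]
cv2.imwrite("pics/c5.png",cv2.resize(im[165:225,220:300],(800,600),interpolation=cv2.INTER_CUBIC))
s=ctrl.state(); p=np.array(s["ee_pos"]); print(p,s["contact_force"],proj(f,p+[0,0,-.092]),proj(f,(.4905,.1756,.065)),proj(f,(.4902,.1752,.065)))
E
```

```text
[0.491  0.1755 0.1622] [-0.2453  0.3899 -0.3219] [[258.1546 197.5336]] [[257.5328 194.9921]] [[257.073  195.3952]]
```

View pics/c5.png

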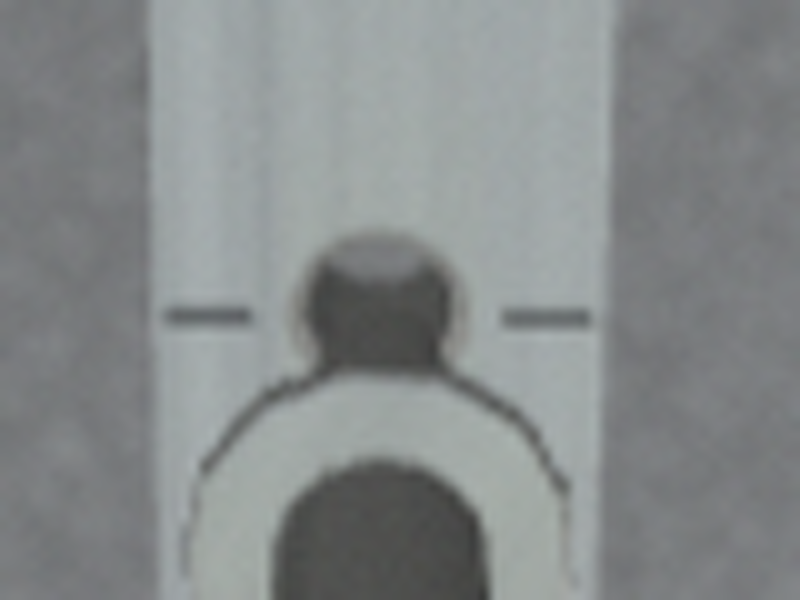

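The hole and shoulder line up laterally: both centres are at crop x≈379. The hole's centre row is about 195.7 px, so the foot needs about +0.4 mm along tool x. I'll lower gently and watch the force.

Request:
move_arm(increments=[0,0,0,0.0015,0,0,1,0,0,0,0.0015,0,0.01,1,0,0,0,0.0015,0,0.02,1,0,0,0,0.0015,0,0.03,1,0,0,0,0.0015,0,0.035,1,0,0,0,0.0015,0,0.035,1])

```text
time_s: 7.6
ee_pos: [0.4903, 0.1755, 0.1508]
ee_rot: [-2.017, -2.407, 0.001]
contact_force: [0.1, -0.0, -0.9]
finger_gap: 0.0185
```

Request:
move_arm(increments=[0,0,0,0,0,0.02,1,0,0,0,0,0,0.04,1,0,0,0,0,0,0.06,1,0,0,0,0,0,0.08,1,0,0,0,0,0,0.096,1,0,0,0,0,0,0.096,1,0,0,0,0,0,0.096,1])

```text
time_s: 8.18
ee_pos: [0.4905, 0.1756, 0.1222]
ee_rot: [-2.017, -2.408, 0.001]
contact_force: [-0.5, 0.5, -0.3]
finger_gap: 0.0189
```

Request:
move_arm(increments=[0,0,0,0,0,0.003,1,0,0,0,0,0,0.003,1,0,0,0,0,0,0.003,-0.2,0,0,0,0,0,0.003,-1,0,0,0,0,0,0.003,-1,0,0,0,0,0,0.003,-1,0,0,0,0,0,0.003,-1,0,0,0,0,0,0.003,-1])

```text
time_s: 8.85
ee_pos: [0.4908, 0.1757, 0.1218]
ee_rot: [2.018, 2.408, 0.0]
contact_force: [0.6, -1.1, 1.0]
finger_gap: 0.0853
```

Request:
move_arm(increments=[0,0,0,0,0,-0.1,-1,0,0,0,0,0,-0.22,-1,0,0,0,0,0,-0.34,-1,0,0,0,0,0,-0.4,-1,0,0,0,0,0,-0.4,-1,0,0,0,0,0,-0.4,-1])

```text
time_s: 9.35
ee_pos: [0.4914, 0.1758, 0.2427]
ee_rot: [2.017, 2.407, 0.003]
contact_force: [0.3, -0.1, -0.1]
finger_gap: 0.0854
```

```bash
python3 - <<'E'
from h import *
f=grab("wrist","w5.png"); np.savez("w5.npz",**f)
im=f["pixels"][:,:,::-1]
cv2.imwrite("pics/c6.png",cv2.resize(im[150:300,180:340],(640,600),interpolation=cv2.INTER_CUBIC))
for q in ["pin_foot","pin_knob"]:
    for d in ctrl.place_of("wrist",q)[:2]: print(q,np.array(d["xyz"]),round(d["score"],2),proj(f,d["xyz"])[0].round(1))
for z in (.137,.069,.065): print(proj(f,(.4902,.1752,z)))
go((.53,-.09,.25),10)
E
```

```text
pin_foot [0.5524 0.259  0.014 ] 0.75 [323.2  95.8]
pin_knob [0.4936 0.1727 0.1267] 0.92 [259.4 191.3]
pin_knob [0.5745 0.1687 0.0051] 0.91 [321.2 172.6]
[[255.9915 191.9416]]
[[256.147  169.9581]]
[[256.1542 168.9442]]
t 9.5 pos [0.4897 0.1754 0.2401] F [-0.1 -0.8 -0.2] gap 0.0856
inc [-0.0009  0.      0.0004 -0.8947 -0.0226 -0.0327] rows 6.4
```

View pics/c6.png

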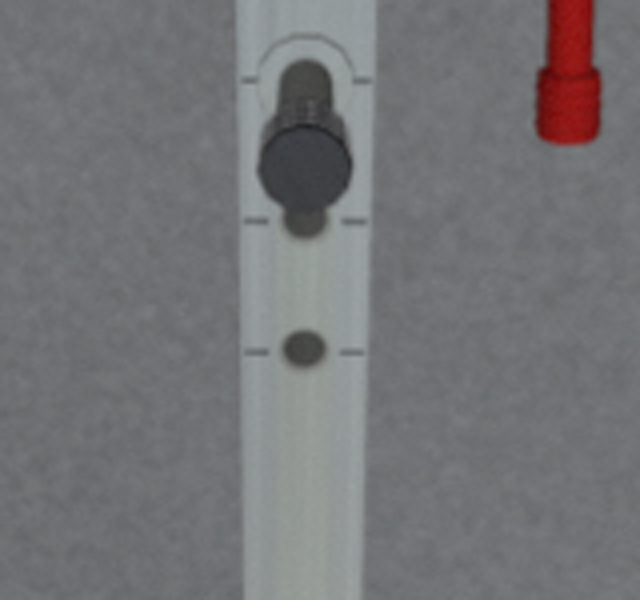

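The pin stands upright in the outermost hole, with its shoulder concentric with the tick marks at crop row 80 and its knob at z ≈ 0.127, so it is seated. Next, the slat.

Request:
move_arm(increments=[0,0,0,-0.9,-0.023,-0.03,-1,0,0,0,-0.9,-0.023,-0.03,-1,0,0,0,-0.9,-0.023,-0.03,-1,0,0,0,-0.9,-0.023,-0.03,-1,0,0,0,-0.9,-0.023,-0.03,-1,0,0,0,-0.9,-0.023,-0.03,-1,0,0,0,-0.9,-0.023,-0.03,-1,0,0,0,-0.9,-0.023,-0.03,-1])

```text
time_s: 10.17
ee_pos: [0.5311, -0.0956, 0.249]
ee_rot: [-2.024, -2.401, 0.003]
contact_force: [-0.0, 0.5, 0.4]
finger_gap: 0.0855
```

```bash
python3 - <<'E'
from h import *
go((.57,-.24,.27),16.7)
E
```

```text
t 10.17 pos [ 0.5311 -0.0956  0.249 ] F [-0.   0.5  0.4] gap 0.0855
inc [-0.0006  0.0001 -0.0386 -0.4963  0.0462 -0.0699] rows 3.6
```

Request:
move_arm(increments=[0,0,-0.039,-0.496,0.046,-0.07,-1,0,0,-0.039,-0.496,0.046,-0.07,-1,0,0,-0.039,-0.496,0.046,-0.07,-1,0,0,-0.039,-0.496,0.046,-0.07,-1,0,0,-0.039,-0.496,0.046,-0.07,-1,0,0,-0.039,-0.496,0.046,-0.07,-1,0,0,-0.039,-0.496,0.046,-0.07,-1])

```text
time_s: 10.75
ee_pos: [0.57, -0.2341, 0.2701]
ee_rot: [-1.864, -2.525, -0.0]
contact_force: [0.4, 0.4, -0.1]
finger_gap: 0.085
```

```bash
python3 - <<'E'
from h import *
f=grab("wrist","w6.png"); np.savez("w6.npz",**f)
for q in ["slat","slat_end","cut_edge","offcut"]:
    for d in ctrl.place_of("wrist",q)[:2]: print(q,np.array(d["xyz"]),round(d["score"],2),proj(f,d["xyz"])[0].round(1))
im=f["pixels"]; m=((im.min(2)>175)).astype(np.uint8)
n,l,st,c=cv2.connectedComponentsWithStats(m)
for i in range(1,n):
    if st[i,4]>300:
        k=cv2.approxPolyDP(cv2.findContours((l==i).astype(np.uint8),cv2.RETR_EXTERNAL,cv2.CHAIN_APPROX_NONE)[0][0],5,True)[:,0]
        print(st[i],k.tolist()); print(onz(f,k,.102)[:,:2].tolist() if len(k)<9 else "")
go((.57,-.24,.27),16.7)
E
```

```text
slat [ 0.5417 -0.1655  0.087 ] 0.56 [251.2  95.2]
offcut [ 0.6862 -0.2217  0.0889] 0.95 [364.2 188.2]
[  228     0    57   227 11438] [[228, 0], [233, 226], [277, 226], [284, 0]]
[[0.5007425161053746, -0.09690813194902156], [0.5620595617748851, -0.3006169671357066], [0.607598834245088, -0.2865365629278571], [0.5463880097264712, -0.08285065566339925]]
[ 342  156   51   70 2137] [[361, 156], [342, 220], [371, 225], [392, 162]]
[[0.663493038583896, -0.18846783735739525], [0.6719854854687193, -0.25912555366915946], [0.703941481256563, -0.2553653119706572], [0.69552297675441, -0.18505668956476273]]
t 11.0 pos [ 0.5707 -0.2341  0.2717] F [ 0.7  0.9 -0.6] gap 0.0854
inc [-0.0001 -0.0001  0.0028 -0.0182 -0.008   0.0056] rows 0.1
```

View pics/w6.png

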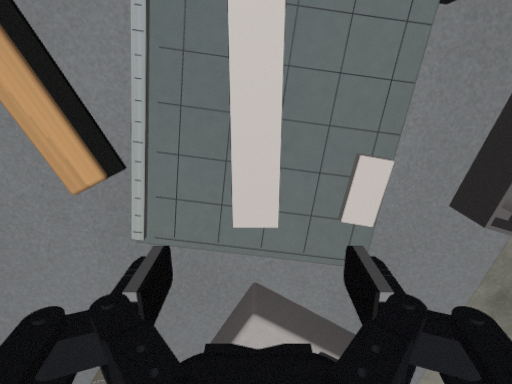

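Wrist picture: the slat's tail corners are at (233,226) and (277,226), its axis is at 106.7°, and the offcut is to the right at (367,190). Extending 280 mm from the tail puts the end at (0.505,-0.026), which agrees with the network. I'll grip 25 mm from the tail.

```bash
python3 - <<'E'
from h import *
go((.5778,-.2706,.14),16.7)
go((.5778,-.2706,.102),16.7)
E
```

```text
t 11.0 pos [ 0.5707 -0.2341  0.2717] F [ 0.7  0.9 -0.6] gap 0.0854
inc [-0.0001 -0.0001  0.0028 -0.1235 -0.0132  0.4389] rows 3.3
t 11.0 pos [ 0.5707 -0.2341  0.2717] F [ 0.7  0.9 -0.6] gap 0.0854
inc [-0.0001 -0.0001  0.0028 -0.1235 -0.0132  0.5656] rows 4.2
```

Request:
move_arm(increments=[0,0,0.002,-0.12,-0.013,0.15,-1,0,0,0.002,-0.123,-0.013,0.28,-1,0,0,0.002,-0.123,-0.013,0.4,-1,0,0,0.002,-0.123,-0.013,0.46,-1,0,0,0.002,-0.123,-0.013,0.5,-1,0,0,0.002,-0.123,-0.013,0.5,-1])

```text
time_s: 11.5
ee_pos: [0.5761, -0.2702, 0.1188]
ee_rot: [-1.87, -2.517, 0.001]
contact_force: [-0.7, 0.9, 0.6]
finger_gap: 0.0857
```

```bash
python3 - <<'E'
from h import *
go((.5778,-.2706,.102),16.7)
E
```

```text
t 11.5 pos [ 0.5761 -0.2702  0.1188] F [-0.7  0.9  0.6] gap 0.0857
inc [-0.0011 -0.0013  0.0004 -0.003   0.0052  0.0559] rows 0.4
```

Request:
move_arm(increments=[0,0,0,0,0.004,0.03,-1,0,0,0,0,0.004,0.056,-1,0,0,0,0,0.004,0.056,-1,0,0,0,0,0.004,0.056,-1,0,0,0,0,0.004,0.056,-1], grip_force=50)

```text
time_s: 11.92
ee_pos: [0.5797, -0.2718, 0.106]
ee_rot: [1.873, 2.52, 0.0]
contact_force: [0.6, 0.5, -0.5]
finger_gap: 0.0856
```

```bash
python3 - <<'E'
from h import *
go((.5778,-.2706,.102),16.7)
E
```

```text
t 11.92 pos [ 0.5797 -0.2718  0.106 ] F [ 0.6  0.5 -0.5] gap 0.0856
inc [ 0.0004  0.0004  0.0003  0.0057 -0.005   0.0134] rows 0.1
```

Request:
move_arm(increments=[0,0,0,0,0,0,-1,0,0,0,0,0,0,-1,0,0,0,0,0,0,-1])

```text
time_s: 12.17
ee_pos: [0.5793, -0.2717, 0.1054]
ee_rot: [1.874, 2.52, 0.0]
contact_force: [-0.9, 0.5, -0.3]
finger_gap: 0.0858
```

Request:
move_arm(increments=[0,0,0,0,-0.005,0.01,-1,0,0,0,0,-0.005,0.01,-0.6,0,0,0,0,-0.005,0.01,-0.3,0,0,0,0,-0.005,0.01,0,0,0,0,0,-0.005,0.01,1,0,0,0,0,-0.005,0.01,1,0,0,0,0,-0.005,0.01,1,0,0,0,0,-0.005,0.01,1])

```text
time_s: 12.83
ee_pos: [0.5778, -0.2721, 0.1021]
ee_rot: [1.874, 2.521, -0.0]
contact_force: [0.3, 0.2, 2.3]
finger_gap: 0.0485
```

```bash
python3 - <<'E'
from h import *
f=grab("wrist","w7.png"); np.savez("w7.npz",**f)
s=ctrl.state(); print(s["wrist_torque"])
go((.5778,-.2706,.102),16.7)
im=f["pixels"]; m=((im.min(2)>175)).astype(np.uint8)
n,l,st,c=cv2.connectedComponentsWithStats(m)
i=1+np.argmax(st[1:,4]); 
for r in (5,40,80,120):
    u=np.where(l[r]==i)[0]; print(r,u.min(),u.max(),onz(f,[((u.min()+u.max())/2,r)],.102)[0])
E
```

```text
[ 0.0077  0.0831 -0.0218]
t 12.88 pos [ 0.5778 -0.2721  0.1021] F [ 0.2 -0.4  2.2] gap 0.0487
inc [0.0001 0.0001 0.0002 0.0048 0.0014 0.0005] rows 0.0Traceback (most recent call last):
  File "<stdin>", line 9, in <module>
    return umr_minimum(a, axis, None, out, keepdims, initial, where)
ValueError: zero-size array to reduction operation minimum which has no identity
```

```bash
python3 - <<'E'
from h import *
L=lambda n:{k:v for k,v in np.load(n).items()}
def ang(a,z,f):
    p=onz(f,a,z); d=p[0]-p[1]; return np.degrees(np.arctan2(d[1],d[0])),p[:,:2]
f=L("w6.npz"); print("fence",ang([(131,3),(132,238)],.1,f),ang([(147,3),(146,238)],.1,f))
f=L("w5.npz"); e=lambda x,y:(180+x/4-.4,150+y/4-.4)
a=ang([e(236,0),e(244,600)],.065,f);b=ang([e(377,0),e(362,600)],.065,f);print("bar",a,b,"mid",(a[1]+b[1])/2)
print("holes",onz(f,[e(304,350),e(306,80)],.065))
d=cv2.imread("pics/w7.png");print(d[:200,256].min(1)[::10])
for th in (99.2,99.6,100):
    y=np.array([np.cos(np.radians(th)),np.sin(np.radians(th))]); print(th,np.array([.4902,.1750])-y*(.202+.0615), np.array([.4902,.1750])-y*.202)
E
```

```text
fence (np.float64(99.64491702498528), array([[ 0.4215, -0.1236],
       [ 0.4597, -0.3484]])) (np.float64(100.0630758174375), array([[ 0.4346, -0.1195],
       [ 0.4744, -0.3439]]))
bar (np.float64(99.6921553618771), array([[0.4689, 0.1923],
       [0.5001, 0.0093]])) (np.float64(99.63697875768457), array([[0.5045, 0.1986],
       [0.5356, 0.0155]])) mid [[0.4867 0.1954]
 [0.5179 0.0124]]
holes [[0.5034 0.0964 0.065 ]
 [0.4903 0.1745 0.065 ]]
[171 172 173 173 174 171 174 173 173 174 174 173 173 173 173 172 173 174
 173 173]
99.2 [ 0.5323 -0.0851] [ 0.5225 -0.0244]
99.6 [ 0.5341 -0.0848] [ 0.5239 -0.0242]
100 [ 0.536  -0.0845] [ 0.5253 -0.0239]
```

Request:
move_arm(increments=[0,0,0.005,0.02,0.002,0,1,0,0,0.012,0.06,0.005,0,1,0,0,0.02,0.11,0.01,0,1,0,0,0.028,0.16,0.014,0,1,0,0,0.035,0.21,0.018,0,1,0,0,0.039,0.25,0.021,0,1,0,0,0.039,0.28,0.023,0,1,0,0,0.039,0.3,0.024,0,1], grip_force=70)

```text
time_s: 13.55
ee_pos: [0.5588, -0.1832, 0.1023]
ee_rot: [2.024, 2.401, -0.001]
contact_force: [-0.1, -2.5, 3.7]
finger_gap: 0.0481
```

```bash
python3 - <<'E'
from h import *
go((.5343,-.0848,.102),9.7)
y=np.array([np.cos(np.radians(99.7)),np.sin(np.radians(99.7)),0])
go(np.array((.5343,-.0848,.102))-.02*y,9.7)
E
```

```text
t 13.55 pos [ 0.5588 -0.1832  0.1023] F [-0.1 -2.5  3.7] gap 0.0481
inc [ 0.0002  0.0004  0.0003  0.3372 -0.0248  0.0005] rows 2.4
t 13.55 pos [ 0.5588 -0.1832  0.1023] F [-0.1 -2.5  3.7] gap 0.0481
inc [ 0.0002  0.0004  0.0003  0.2705 -0.0249  0.0006] rows 2.0
```

Request:
move_arm(increments=[0,0,0,0.03,-0.003,0,1,0,0,0,0.07,-0.007,0,1,0,0,0,0.11,-0.011,0,1,0,0,0,0.15,-0.015,0,1,0,0,0,0.19,-0.019,0,1,0,0,0,0.23,-0.023,0,1,0,0,0,0.26,-0.025,0,1,0,0,0,0.27,-0.025,0,1])

```text
time_s: 14.22
ee_pos: [0.5371, -0.1035, 0.1023]
ee_rot: [2.024, 2.403, -0.0]
contact_force: [0.3, -4.2, 5.3]
finger_gap: 0.048
```

```bash
python3 - <<'E'
from h import *
f=grab("wrist","w8.png"); np.savez("w8.npz",**f)
go((.5343,-.0848,.102),9.7)
g=grab("top","t8.png"); sc=grab("scene","s8.png")
for c in("top","scene"):
  for q in("slat_end","slat","pin_knob"):
    for d in ctrl.place_of(c,q)[:1]: print(c,q,np.array(d["xyz"]),round(d["score"],2))
a=cv2.resize(f["pixels"][:200,156:356,::-1],(480,480),interpolation=cv2.INTER_CUBIC)
b=cv2.resize(sc["pixels"][180:260,240:350,::-1],(320,233),interpolation=cv2.INTER_CUBIC)
c=cv2.resize(g["pixels"][150:210,160:250,::-1],(320,213),interpolation=cv2.INTER_CUBIC)
o=np.zeros((480,800,3),np.uint8);o[:,:480]=a;o[:233,480:]=b;o[240:453,480:]=c
cv2.imwrite("pics/c8.png",o)
E
```

```text
t 14.27 pos [ 0.537  -0.1033  0.1023] F [-1.  -1.2  7.2] gap 0.0483
inc [ 0.     -0.0001  0.0006  0.0622  0.0016  0.0009] rows 0.4
top slat_end [0.4929 0.1477 0.0962] 0.63
top slat [0.5169 0.0076 0.0895] 0.86
top pin_knob [0.5085 0.4529 0.0055] 0.61
scene slat_end [0.4968 0.1465 0.0941] 0.69
scene slat [0.5185 0.0133 0.0904] 0.93
scene pin_knob [0.5722 0.1639 0.0138] 0.7
```

View pics/c8.png

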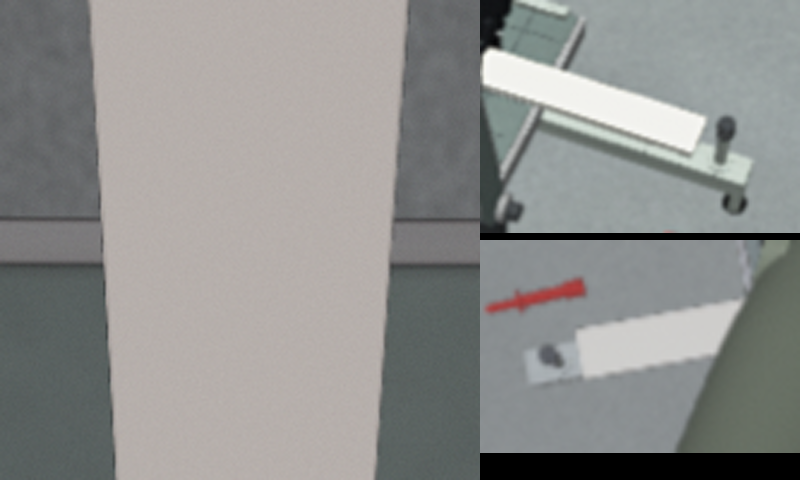

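The slat lies square over the bar, its end about 20 mm short of the pin (networks: end at (0.495,0.147); plan: 18.7 mm), and the pin is still upright. I'll advance 15 mm, then creep.

Request:
move_arm(increments=[0,0,0,0.01,0,0,1,0,0,0,0.02,0,0,1,0,0,0,0.03,0,0,1,0,0,0,0.04,0,0,1,0,0,0,0.05,0,0,1,0,0,0,0.05,0,0,1,0,0,0,0.05,0,0,1])

```text
time_s: 15.25
ee_pos: [0.5348, -0.0895, 0.1023]
ee_rot: [2.025, 2.402, 0.0]
contact_force: [0.8, -3.4, 6.1]
finger_gap: 0.0479
```

Request:
move_arm(increments=[0,0,0,0.002,0,0,1,0,0,0,0.004,0,0,1,0,0,0,0.006,0,0,1,0,0,0,0.006,0,0,1])

```text
time_s: 15.58
ee_pos: [0.5346, -0.0882, 0.1023]
ee_rot: [2.025, 2.401, -0.001]
contact_force: [0.4, -5.0, 5.2]
finger_gap: 0.0481
```

```bash
cat > m.py <<'E'
from h import *
import sys
go((.5343,-.0848,.102),9.7)
sc=grab("scene",sys.argv[1]+"s.png");g=grab("top",sys.argv[1]+"t.png")
for c in("top","scene"):
    for d in ctrl.place_of(c,"slat_end")[:1]: print(c,np.array(d["xyz"]),round(d["score"],2))
b=cv2.resize(sc["pixels"][195:255,280:360,::-1],(400,300),interpolation=cv2.INTER_CUBIC)
c=cv2.resize(g["pixels"][155:215,160:240,::-1],(400,300),interpolation=cv2.INTER_CUBIC)
cv2.imwrite("pics/"+sys.argv[1]+"c.png",np.hstack([b,c]))
E
python3 m.py m1
```

```text
t 15.58 pos [ 0.5346 -0.0882  0.1023] F [ 0.4 -5.   5.2] gap 0.0481
inc [0.0001 0.0003 0.0001 0.0115 0.0008 0.0009] rows 0.1
top [0.4927 0.1645 0.0923] 0.95
scene [0.4949 0.1604 0.0949] 0.7
```

Request:
move_arm(increments=[0,0,0,0.003,0,0,1,0,0,0,0.006,0,0,1,0,0,0,0.006,0,0,1])

```text
time_s: 16.03
ee_pos: [0.5343, -0.0864, 0.1023]
ee_rot: [2.025, 2.401, -0.001]
contact_force: [-0.5, -4.1, 5.4]
finger_gap: 0.0482
```

Request:
move_arm(increments=[0,0,0,0.002,0,0,1,0,0,0,0.004,0,0,1,0,0,0,0.004,0,0,1])

```text
time_s: 16.28
ee_pos: [0.5341, -0.0853, 0.1022]
ee_rot: [2.025, 2.401, -0.001]
contact_force: [1.3, -4.5, 5.7]
finger_gap: 0.0486
```

```bash
python3 m.py m2
```

```text
t 16.28 pos [ 0.5341 -0.0853  0.1022] F [ 1.3 -4.5  5.7] gap 0.0486
inc [0.0001 0.0003 0.0001 0.0015 0.0008 0.0008] rows 0.0
top [0.4905 0.1668 0.0932] 0.7
scene [0.4958 0.1658 0.0984] 0.97
```

View pics/m2c.png

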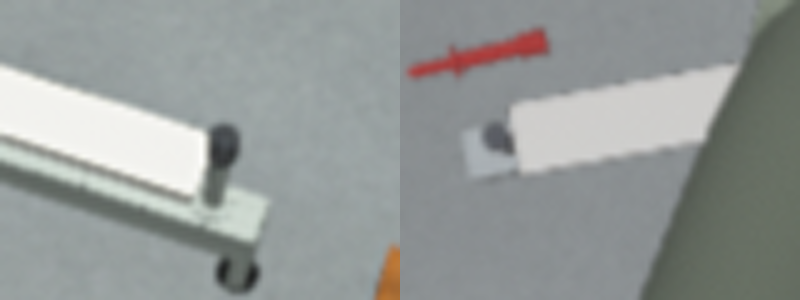

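The slat's end is within about 1–3 mm of the post, with no rise in force yet. I'll creep in 1 mm steps.

Request:
move_arm(increments=[0,0,0,0.002,0,0,1,0,0,0,0.003,0,0,1,0,0,0,0.003,0,0,1])

```text
time_s: 16.73
ee_pos: [0.534, -0.0845, 0.1023]
ee_rot: [2.024, 2.401, -0.001]
contact_force: [1.0, -4.0, 6.2]
finger_gap: 0.0478
```

Request:
move_arm(increments=[0,0,0,0.002,0,0,1,0,0,0,0.003,0,0,1,0,0,0,0.003,0,0,1])

```text
time_s: 16.98
ee_pos: [0.5339, -0.0836, 0.1022]
ee_rot: [2.025, 2.401, -0.001]
contact_force: [0.5, -4.3, 6.3]
finger_gap: 0.0478
```

Request:
move_arm(increments=[0,0,0,0.002,0,0,1,0,0,0,0.003,0,0,1,0,0,0,0.003,0,0,1])

```text
time_s: 17.23
ee_pos: [0.5337, -0.0827, 0.1022]
ee_rot: [2.025, 2.401, -0.001]
contact_force: [0.7, -5.2, 5.5]
finger_gap: 0.0483
```

```bash
python3 m.py m3
```

```text
t 17.23 pos [ 0.5337 -0.0827  0.1022] F [ 0.7 -5.2  5.5] gap 0.0483
inc [ 0.0001  0.0004  0.0001 -0.0071  0.0009  0.0008] rows 0.1
top [0.4926 0.1676 0.0962] 0.8
scene [0.4919 0.1684 0.097 ] 0.71
```

Request:
move_arm(increments=[0,0,0,0.002,0,0,1,0,0,0,0.003,0,0,1,0,0,0,0.003,0,0,1])

```text
time_s: 17.68
ee_pos: [0.5336, -0.0819, 0.1023]
ee_rot: [2.024, 2.401, -0.001]
contact_force: [0.8, -3.6, 5.9]
finger_gap: 0.0481
```

Request:
move_arm(increments=[0,0,0,0.001,0,0,1,0,0,0,0.002,0,0,1,0,0,0,0.002,0,0,1])

```text
time_s: 17.93
ee_pos: [0.5334, -0.0813, 0.1022]
ee_rot: [2.025, 2.401, -0.001]
contact_force: [0.5, -5.4, 5.6]
finger_gap: 0.0482
```

```bash
python3 m.py m4
```

```text
t 17.93 pos [ 0.5334 -0.0813  0.1022] F [ 0.5 -5.4  5.6] gap 0.0482
inc [ 0.0001  0.0004  0.0001 -0.012   0.0009  0.0008] rows 0.1
top [0.4945 0.169  0.0965] 0.77
scene [0.4928 0.1705 0.0969] 0.76
```

View pics/m4c.png

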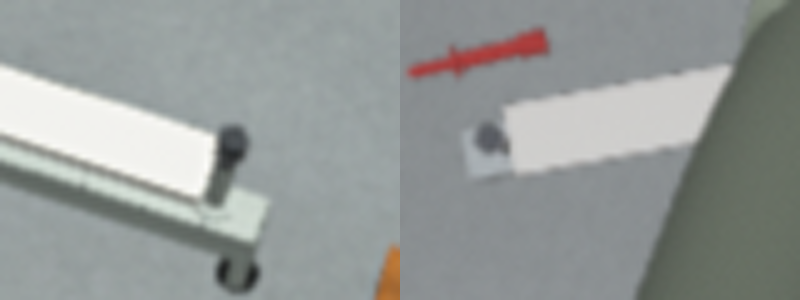

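Slat and pin are in contact: the knob has moved outward, from crop (223,140) to (232,140), so the pin leans slightly at about 0.05 rad. I'll back off 1.8 mm so that it stands upright, which leaves the overhang at about 195 mm.

Request:
move_arm(increments=[0,0,0,-0.002,0,0,1,0,0,0,-0.004,0,0,1,0,0,0,-0.006,0,0,1,0,0,0,-0.006,0,0,1,0,0,0,-0.006,0,0,1,0,0,0,-0.006,0,0,1])

```text
time_s: 18.63
ee_pos: [0.5335, -0.0814, 0.1023]
ee_rot: [-2.024, -2.401, -0.003]
contact_force: [-0.3, -0.1, 8.3]
finger_gap: 0.0481
```

```bash
python3 m.py m5; python3 - <<'E'
import cv2,numpy as np
A=[cv2.imread(f"pics/m{k}c.png") for k in(2,4,5)]
for a in A:
    g=cv2.cvtColor(a,cv2.COLOR_BGR2GRAY).astype(float)
    for x0,x1,y0,y1 in[(195,260,115,160),(470,515,115,160)]:
        w=g[y0:y1,x0:x1];m=np.clip(90-w,0,None);yy,xx=np.mgrid[y0:y1,x0:x1];print(((m*xx).sum()/m.sum()).round(1),((m*yy).sum()/m.sum()).round(1),end=" | ")
    print()
o=np.hstack([A[1][60:260,150:300],A[2][60:260,150:300],A[1][60:260,440:560],A[2][60:260,440:560]])
cv2.imwrite("pics/last.png",cv2.resize(o,(800,296)))
E
```

```text
t 18.63 pos [ 0.5335 -0.0814  0.1023] F [-0.3 -0.1  8.3] gap 0.0481
inc [ 0.0002 -0.0008  0.0003 -0.0117  0.0008  0.0008] rows 0.1
top [0.4918 0.1713 0.0974] 0.65
223.1 147.6 | 505.8 142.6 | 
230.9 149.2 | nan nan | 
230.9 149.2 | 490.0 145.0 | <stdin>:6: RuntimeWarning: invalid value encountered in scalar divide
```

View pics/last.png

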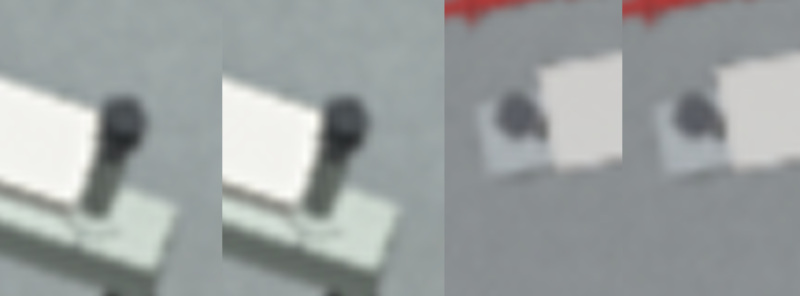

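The slat is unchanged: stiction and arm compliance absorbed the step, with the drag going from -5 N to 0. I'll step further back and watch the position.

Request:
move_arm(increments=[0,0,0,-0.003,0,0,1,0,0,0,-0.006,0,0,1,0,0,0,-0.008,0,0,1,0,0,0,-0.008,0,0,1])

```text
time_s: 19.17
ee_pos: [0.5335, -0.0816, 0.1022]
ee_rot: [-2.02, -2.4, -0.009]
contact_force: [-0.1, 6.6, 10.0]
finger_gap: 0.0482
```

Request:
move_arm(increments=[0,0,0,-0.002,0,0,1,0,0,0,-0.004,0,0,1,0,0,0,-0.004,0,0,1])

```text
time_s: 19.42
ee_pos: [0.5335, -0.0825, 0.1022]
ee_rot: [-2.019, -2.4, -0.009]
contact_force: [-0.4, 6.8, 11.2]
finger_gap: 0.0484
```

Request:
move_arm(increments=[0,0,0,-0.002,0,0,1,0,0,0,-0.003,0,0,1,0,0,0,-0.003,0,0,1])

```text
time_s: 19.67
ee_pos: [0.5336, -0.0833, 0.1022]
ee_rot: [-2.019, -2.4, -0.009]
contact_force: [0.0, 7.8, 11.5]
finger_gap: 0.0481
```

Request:
move_arm(increments=[0,0,0,0.002,0,0,1,0,0,0,0.005,0,0,1,0,0,0,0.005,0,0,1])

```text
time_s: 19.92
ee_pos: [0.5336, -0.0832, 0.1022]
ee_rot: [-2.021, -2.401, -0.005]
contact_force: [-0.3, 3.1, 9.2]
finger_gap: 0.0482
```

```bash
python3 m.py m6; python3 - <<'E'
from h import *
for k in(2,5,6):
    g=cv2.cvtColor(cv2.imread(f"pics/m{k}c.png"),cv2.COLOR_BGR2GRAY).astype(float)
    for x0,x1,y0,y1 in[(195,260,115,160),(470,512,115,160)]:
        w=g[y0:y1,x0:x1];m=np.clip(105-w,0,None);yy,xx=np.mgrid[y0:y1,x0:x1];print(((m*xx).sum()/m.sum()).round(1),((m*yy).sum()/m.sum()).round(1),end=" | ")
    print()
for c in ("scene","top"):
    f=grab(c)
    print(proj(f,[(.4902,.1752,.126),(.4902-.0007,.1752+.0039,.126)]))
    for q in("pin_knob","stop_pin","slat","slat_end"):
        for d in ctrl.place_of(c,q)[:4]:
            if abs(d["xyz"][0]-.5)<.04 and abs(d["xyz"][1]-.17)<.03 or q[0:4]=="slat": print(c,q,np.array(d["xyz"]),round(d["score"],2))
E
```

```text
t 19.92 pos [ 0.5336 -0.0832  0.1022] F [-0.3  3.1  9.2] gap 0.0482
inc [ 0.0002 -0.0014  0.0007 -0.0056  0.0013  0.0008] rows 0.0
top [0.4944 0.1687 0.0976] 0.68
scene [0.491  0.1682 0.097 ] 0.92
223.4 145.9 | 499.7 139.3 | 
231.4 147.2 | 490.2 138.4 | 
224.3 146.2 | 497.3 139.1 | 
[[324.3553 224.082 ]
 [325.605  224.4728]]
scene pin_knob [0.4901 0.1772 0.1251] 0.57
scene stop_pin [0.4902 0.1752 0.0296] 0.49
scene slat [0.5157 0.0323 0.0922] 0.8
scene slat_end [0.4903 0.1681 0.0956] 0.89
scene slat_end [0.5162 0.0293 0.0889] 0.63
[[178.8913 182.4442]
 [177.7763 182.6614]]
top pin_knob [0.4935 0.1727 0.1248] 0.49
top stop_pin [0.4947 0.1766 0.0287] 0.43
top slat [0.514  0.0314 0.0909] 0.71
top slat [0.694  0.0168 0.1086] 0.6
top slat_end [0.4888 0.1662 0.093 ] 0.69
top slat_end [0.45   0.3967 0.0037] 0.29
top slat_end [ 0.2647 -0.2787  0.0004] 0.28
```

Pixel centroids show the knob back within about 0.5 mm of upright. The slat's end is at the post, about 195 mm out, square and gripped, and the arm is at rest. Handing in.

```bash
python3 -c "
from rig import ctrl
print(ctrl.finish_job()); s=ctrl.state(); print(s['time_s'],s['ee_pos'],s['contact_force'],s['finger_gap'])"
```

```text
the job is handed in; nothing more can be done
None
the job is handed in; nothing more can be done
```

The job is handed in: the stop pin is in the gauge bar's outermost hole and let go, and the slat is out over the edge with its end at the pin and its tail still gripped. No verdict was reported, and the state could not be read afterwards. The clock was at about 20 s of the 54 s at my last reading.

**Last checks:**
- **Pin:** the networks put the knob at z ≈ 0.125 m against 0.126 m when seated. Pixel centroids show it within about 0.5 mm of upright.
- **Slat:** its end is about 195 mm past the edge, in line with the bar, at roughly 99.9° against the bar's 99.7°. The fingers hold it on the bed with the grip set to 70 N, and the arm felt about 9 N upward from pressing on the bed.

**What went wrong or disagreed:**
- My creep overran first contact by about 2 mm and leaned the pin outward by about 0.05 rad. The force reading did not show this; only the picture did.
- My first back-off did nothing, because stiction and the arm's compliance absorbed it. I stepped back further until the pin stood upright again.
- The network readings of the slat end scatter by 3–5 mm, so the 195 mm rests mainly on the observed contact with the pin.
- I did not re-check the bystanders at the end, but no move passed near any of them.

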